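# Send a castor down the rocker chute

### The job

Take the small twin-wheel castor and set it, standing on its plate, on the half of the pivoting steel tray that lies nearer the grey kit box, then let go so that its weight tips the tray and it slides into the box. Do not push on the tray with the gripper, and leave the big single-wheel castor where it stands.

Things in the scene. Friction and masses are not known exactly. Their poses are not given: they have to be found in the camera images.
- castor: Small upturned castor, 62 mm tall, about 0.17 kg, standing on its steel plate (56 x 56 x 4 mm), two black wheels on top. Origin: centre of the plate's underside; z up to the wheels; y along the axle. Wheels: 40 mm across, axle 42 mm above the origin, 40 mm over their flat outer faces (20 mm each side of the origin in y); grip those, fingers closing along y.
- tray: Steel tray, level when empty. Origin on its pivot axis (y), 115 mm above the bench; x toward the box, z up. Floor top 10 mm above the origin, from x -106 to +120 mm, 112 mm wide; walls 15 mm high, +x end open; posts at the sides end 12 mm above the axis. A castor at x 40 mm or more (best 65, y 0) slowly tips it 0.6 rad and slides off; the counterweight then levels it in about 2 s.
- box_floor (a point): Centre of the inner floor of the open grey plastic kit box under the tray's open end, fixed to the same base: 195 mm from the pivot, 16 mm above the bench. x points away from the tray. Inside 200 mm along x, 170 mm along y; walls 60 mm high above the floor, the one by the tray 20 mm.
- big_castor: The other castor, to be left where it stands: a big single black wheel (72 mm across) in a steel fork, standing on a 78 x 78 mm plate, 94 mm tall. Origin: centre of the plate's underside, z up.
There are look-alikes about, which are no part of the job. What is shaped like the castor but blue or turquoise is not meant.

How it is judged:
On the way:
1. the released castor stands on its plate on the box-side half of the tray and its weight has begun to tip the tray (contact force between castor and tray above 0.05 N and contact force between the fingers and tray below 0.5 N and angle between tray's own z axis and vertical above 0.15 rad and x of castor in the frame of tray above 0 m and z of castor in the frame of tray above 0 m and angle between the z axis of castor and the z axis of tray, either way round below 0.35 rad and contact force between the fingers and castor below 0.2 N), for 0.04 s.
At the end, for the whole second after the job is handed in: The small castor lies at rest inside the kit box, in any attitude, with its origin between the box's walls and less than 60 mm above its floor, clear of the tray; the empty tray is back level (within 0.1 rad); the big castor is within 40 mm of where it stood (x of castor in the frame of box_floor between -0.1 and 0.1 m and y of castor in the frame of box_floor between -0.085 and 0.085 m and z of castor in the frame of box_floor below 0.06 m and contact force between castor and tray below 0.05 N and linear speed of castor below 0.03 m/s and angle between tray's own z axis and vertical below 0.1 rad and distance of big_castor from where it was at the start of the episode below 0.04 m); the robot touches nothing.
It fails at once if the gripper presses on the tray with more than 8 N (contact force between the fingers and tray above 8 N).
It fails at once if the big castor is moved by more than 40 mm (distance of big_castor from where it was at the start of the episode above 0.04 m).
It also fails if it takes over 38 s, if anything falls off the work surface, if the arm or the gripper's body presses on something with over 40 N, if the wrist force passes 120 N, or if a joint passes its speed limit or range.

### The arm

A 7-joint arm with a two-finger parallel gripper is mounted at the origin on the work surface. World frame = base frame: x ahead of the robot, y to its left, z up, the work surface at z = 0. Lengths are in m, angles in rad, forces in N, time in s.
With the tool pointing down it reaches from about 0.35 to 0.9 m from the base axis. Payload 8.1 kg.
Tool frame: the origin (TCP) lies on the centre line of the jaws, within the pads' length; the fingertips stand 25 mm ahead of it and the grasp point (between the pads) lies 6 mm ahead of it; x points along the fingers, y is the direction in which the jaws open and shut, and the axes are right-handed (so a half turn about x gives the same grasp; the last joint's range is limited). The gripper opens to 85 mm and grips with 20 to 120 N. Pads are 22 mm wide; open, the fingers measure 114 mm over their backs; the gripper's body (76 mm by 85 mm) begins 54 mm behind the grasp point. The pads swing forward as they close: fully open they stand 13 mm farther back than shut.
Start: joints at [-1.294, 0.434, 0.025, 1.573, -0.012, 1.134, -0.075], TCP at [0.232, 0.58, 0.256] pointing down, gripper open.
Joint ranges: [-2.62, 2.62], [-0.44, 2.09], [-1.27, 1.32], [0.08, 2.57], [-1.32, 4.46], [0.12, 2], [-2.74, 2.74]. Speed limits (rad/s): [2.22, 2.22, 3.01, 3.01, 3.14, 3.14, 3.14].

### API

Orientations are given as [roll, pitch, yaw] about the fixed x, y, z axes, in that order (R = Rz(yaw) Ry(pitch) Rx(roll)).
In Python, from station import bot, viewer gives the robot as it stands.
- The arm moves only by the tool jog_arm, never from a script. Its argument "increments" is a list of rows, each an object with "rot": the turn, a rotation vector about the tool's x, y, z in rad, a list of three; "translation": the shift along the tool's x, y, z in m, a list of three; "jaw": the finger opening in m, from 0 to 0.0854. In form: [{"rot": [wx, wy, wz], "translation": [x, y, z], "jaw": jaw}, ...]. A call has 1 to 12 rows; each row is the pose to reach, as a shift and turn from the pose measured when the call began, along the tool's axes at that moment; what a row does not reach only later rows make up. A row lasts 1/10 s, in which the tool goes at most 50 mm and 8.59 degrees, less where a joint would pass 70% of its speed; a pose out of reach is approached as far as the arm can. A call with a gripper value outside its range is refused whole. The fingers move at their own pace and stop on an object; "grip_force" is the grip in N (left out, the last holds). Time passes only in rows, so rows that repeat a pose let the fingers close. It gives the time, the measured TCP pose, the force and the opening at its end, in the units of the state.
- bot.observe(): the state, without advancing time (a new reading comes with each control period).
- viewer.read_camera(name): name is "side" or "top"; returns the picture (400x640x3 uint8, blue, green, red); there is no depth.
- viewer.camera_params(name): a dict with "fx", "fy", "cx", "cy" (pixels), "k1" (the pictures are not rectified: a ray, as slopes to the right and down, at radius r is drawn at 1 + k1 r^2 times it, then the intrinsics apply), "R" (3x3) and "t" (3): a world point X has camera coordinates R X + t. Camera axes: x right, y down, z forward; pixel columns grow to the right and rows downward; lengths in m; the calibration is good to about 2 mm. A picture is of the moment at which its call begins. camera_params takes no time and is no camera call.
- bot.finish_job(): hands the job in, once; it reports no verdict.
The state is a dict: "t": time; "qpos": joint angles; "joint_velocities": joint speeds; "effort": joint torques, N m; "eef_pos": TCP position; "tcp_rot": TCP orientation; "wrist_force": force on the tool from outside, world axes, zero at the start; "torque": the same for the moment, N m; "finger_gap": opening from 0.0 (shut) to 1.0 (fully open).
Only numpy, scipy, OpenCV 4.12 (cv2) and the standard library are available. Lean on these libraries where they do the work, as an engineer would, in place of code of your own. Each camera call takes 0.05 s, during which the arm holds its last target. There are 200 camera calls.

## Working session

There is one attempt and no reset: what is moved stays moved. The work goes in short steps, Python scripts to look and compute and a tool call to move; the robot and the scene stay as the last step left them, time stands still between calls to the robot, and variables do not carry over. Pictures are saved under pics/ and viewed, about 8 in all and at most 12, crops included, and the job is handed in when it is done.

Besides the shell and the picture viewer there is one more tool, called after "Request:" in YAML: its name, and indented under it one key for each argument. jog_arm: Moves the arm, as the interface text tells. Its arguments: {"type":"object","properties":{"increments":{"type":"array"},"grip_force":{"type":"number"}},"required":["increments"]}

```bash
mkdir -p pics; cat > h.py <<'E'
import numpy as np, cv2
from station import bot, viewer
def ray(name,u,v):
    p=viewer.camera_params(name); R=np.array(p["R"]);t=np.array(p["t"])
    a=np.array([(u-p["cx"])/p["fx"],(v-p["cy"])/p["fy"]]); s=a.copy()
    for _ in range(20): s=a/(1+p["k1"]*(s@s))
    return -R.T@t, R.T@np.array([s[0],s[1],1.])
def onz(name,u,v,z):
    c,d=ray(name,u,v); return c+d*(z-c[2])/d[2]
def proj(name,X):
    p=viewer.camera_params(name); x=np.array(p["R"])@np.array(X)+np.array(p["t"]); s=x[:2]/x[2]; s=s*(1+p["k1"]*(s@s))
    return np.array([p["fx"]*s[0]+p["cx"],p["fy"]*s[1]+p["cy"]])
def tri(na,a,nb,b):
    c1,d1=ray(na,*a);c2,d2=ray(nb,*b)
    s=np.linalg.lstsq(np.c_[d1,-d2],c2-c1,rcond=None)[0]
    p,q=c1+s[0]*d1,c2+s[1]*d2
    return (p+q)/2,np.linalg.norm(p-q)
E
python3 - <<'E'
from h import *
for n in("top","side"):
    cv2.imwrite(f"pics/{n}0.png",viewer.read_camera(n)); p=viewer.camera_params(n); print(n,ray(n,320,200),p["fx"],p["k1"])
print(bot.observe())
E
```

```text
top (array([ 0.4003156 , -0.05068114,  1.00654636]), array([ 0.11321572,  0.02681144, -0.99327191])) 405.30051458977096 0.014207715175031882
side (array([-0.01701631, -0.63686614,  0.60792986]), array([ 0.57533601,  0.6224744 , -0.53069273])) 408.0879358002021 -0.03266165229137187
{'t': 0.1, 'qpos': array([-1.2936007 ,  0.4351272 ,  0.02494427,  1.57399099, -0.01162098,
        1.13396722, -0.07509356]), 'joint_velocities': array([ 0.00080062, -0.00164382,  0.00020041, -0.00236061,  0.00016594,
       -0.0008819 ,  0.00118281]), 'effort': array([ 2.53421713e-03, -6.71753025e+01,  1.02787927e+00, -3.16899383e+01,
        1.58114982e-02,  7.22446493e-03, -1.83339091e-05]), 'eef_pos': array([0.23158108, 0.58008166, 0.25562612]), 'tcp_rot': array([-1.50261121,  1.56944835, -1.88245194]), 'wrist_force': array([ 0.44319405,  0.56192432, -0.54836559]), 'torque': array([-0.05589366,  0.0018189 ,  0.06310555]), 'finger_gap': 1.0036332124897904}
```

View pics/top0.png

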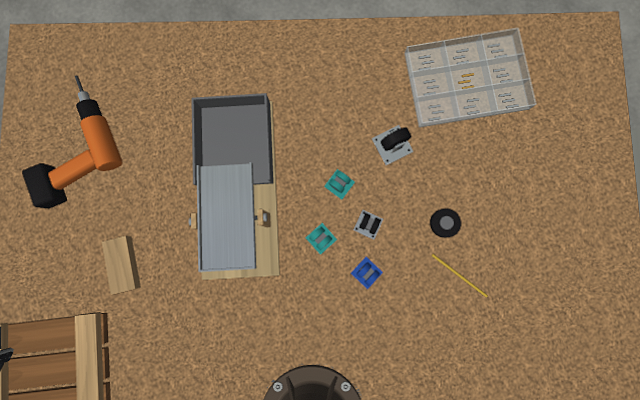

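View pics/side0.png

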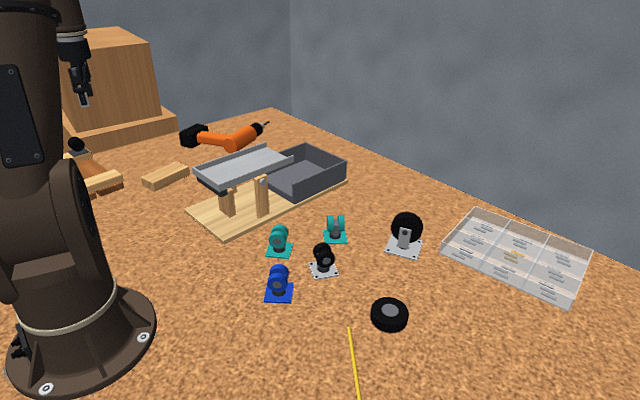

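Candidates in the top view: (368,224) has black twin wheels on a steel plate. (340,184) and (320,238) are turquoise, (367,272) is blue, and (393,145) is the big single-wheel castor. The one at (368,224), which is (323,260) in the side view, fits the description. I'll confirm it in an enlarged crop alongside the tray.

```bash
python3 - <<'E'
from h import *
t=cv2.imread("pics/top0.png"); s=cv2.imread("pics/side0.png")
f=lambda im,x,y,w,h,k:cv2.resize(im[y:y+h,x:x+w],None,fx=k,fy=k,interpolation=cv2.INTER_CUBIC)
a=f(t,340,195,56,56,7); b=f(s,295,230,56,56,7)
cv2.imwrite("pics/c1.png",np.hstack([a,b]))
cv2.imwrite("pics/c2.png",f(t,180,85,110,200,3))
E
```

```text
(no output)
```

View pics/c1.png

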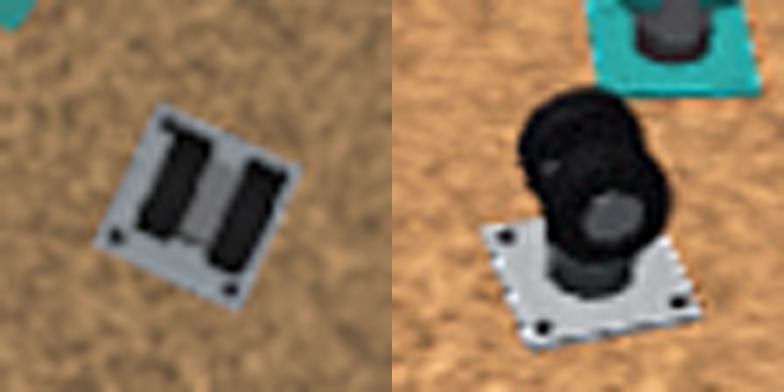

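View pics/c2.png

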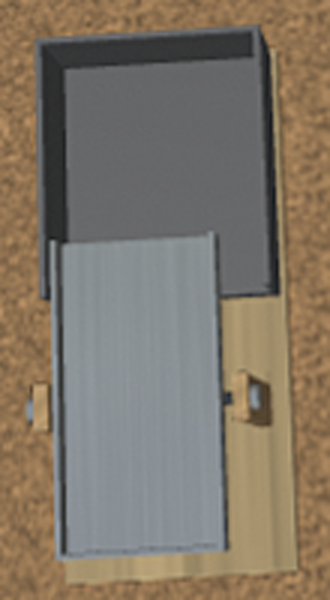

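The crop confirms it: black twin wheels on a steel plate, with the plate centre near (368.5,224.4) in the top view. The second crop gives the tray's rim corners at about (197,165), (253,163), (256,268) and (199,271).

```bash
python3 - <<'E'
from h import *
np.set_printoptions(precision=4,suppress=True)
c=[onz("top",340+x/7,195+y/7,.004) for x,y in((163,105),(300,165),(238,310),(95,243))]
print(np.array(c), "centre",np.mean(c,0)); 
for i in range(4):
    d=c[(i+1)%4]-c[i]; print(np.linalg.norm(d),np.degrees(np.arctan2(d[1],d[0])))
s=[onz("side",295+x/7,230+y/7,.004) for x,y in((484-392,228),(700-392,315),(535-392,345))]
print("side",np.array(s),"centre",(s[0]+s[1])/2)
w=[onz("top",340+x/7,195+y/7,.062) for x,y in((182,179),(250,213))]
print("wheel tops",w,np.mean(w,0))
r=[onz("top",180+x/3,85+y/3,.14) for x,y in((52,240),(218,233),(228,550),(58,557))]
print("tray",np.array(r)); 
for i in range(4):
    d=r[(i+1)%4]-r[i]; print(np.linalg.norm(d),np.degrees(np.arctan2(d[1],d[0])))
p=[onz("top",180+x/3,85+y/3,.127) for x,y in((40,407),(242,398))]; print("posts",p,np.mean(p,0))
b=[onz("top",180+x/3,85+y/3,.076) for x,y in((37,42),(260,28),(275,296),(42,298))]; print("box",np.array(b))
E
```

```text
[[ 0.4883 -0.1306  0.004 ]
 [ 0.4665 -0.1783  0.004 ]
 [ 0.4159 -0.1551  0.004 ]
 [ 0.4399 -0.1056  0.004 ]] centre [ 0.4527 -0.1424  0.004 ]
0.05240839524291944 -114.56967457524634
0.05559218030041703 155.43755644687326
0.055019247700772135 64.20116599794905
0.0544736119806405 -27.296123287400068
side [[ 0.4408 -0.1074  0.004 ]
 [ 0.4649 -0.1816  0.004 ]
 [ 0.4175 -0.1584  0.004 ]] centre [ 0.4528 -0.1445  0.004 ]
wheel tops [array([ 0.4585, -0.1317,  0.062 ]), array([ 0.4469, -0.1539,  0.062 ])] [ 0.4527 -0.1428  0.062 ]
tray [[0.5796 0.2405 0.14  ]
 [0.5831 0.1191 0.14  ]
 [0.3554 0.1095 0.14  ]
 [0.3518 0.2298 0.14  ]]
0.12146129886715776 -88.37940470468433
0.2278439970331817 -177.584759598787
0.12036975557041482 91.73788208889441
0.22810811278727827 2.6885919178585365
posts [array([0.4587, 0.2502, 0.127 ]), array([0.4635, 0.1028, 0.127 ])] [0.4611 0.1765 0.127 ]
box [[0.7541 0.2783 0.076 ]
 [0.7625 0.0997 0.076 ]
 [0.5461 0.0867 0.076 ]
 [0.547  0.2686 0.076 ]]
```

```bash
cat >> h.py <<'E'
from scipy.spatial.transform import Rotation as Ro
np.set_printoptions(precision=4,suppress=True)
def move(P,deg):
    "translation/rot in tool axes to reach P pointing down, jaws along deg"
    o=bot.observe(); R0=Ro.from_euler("xyz",o["tcp_rot"]); y0=R0.as_matrix()[:,1]
    best=None
    for a in (deg,deg+180):
        y=np.array([np.cos(np.radians(a)),np.sin(np.radians(a)),0]); x=np.array([0,0,-1.])
        r=(R0.inv()*Ro.from_matrix(np.c_[x,y,np.cross(x,y)])).as_rotvec()
        if best is None or np.linalg.norm(r)<np.linalg.norm(best): best=r
    print("t",o["t"],"pos",o["eef_pos"],"jawdir",np.degrees(np.arctan2(y0[1],y0[0])),"q",o["qpos"],"F",o["wrist_force"],"gap",o["finger_gap"])
    print("trans",R0.inv().apply(np.array(P)-o["eef_pos"]),"rot",best, "axes\n",R0.as_matrix())
E
python3 - <<'E'
from h import *
move([.4527,-.1432,.17],63.5)
E
```

```text
t 0.1 pos [0.2316 0.5801 0.2556] jawdir 68.23672567939856 q [-1.2936  0.4351  0.0249  1.574  -0.0116  1.134  -0.0751] F [ 0.4432  0.5619 -0.5484] gap 1.0036332124897904
trans [ 0.0865 -0.5896  0.4735] rot [0.0827 0.0001 0.0013] axes
 [[-0.0004  0.3708  0.9287]
 [-0.0013  0.9287 -0.3708]
 [-1.     -0.0013  0.0001]]
```

Request:
jog_arm:
  increments:
    - {"rot": [0.02, 0, 0], "translation": [0.0, -0.15, 0.12], "jaw": 0.0854}
    - {"rot": [0.02, 0, 0], "translation": [0.0, -0.15, 0.12], "jaw": 0.0854}
    - {"rot": [0.08, 0, 0], "translation": [0.0, -0.59, 0.473], "jaw": 0.07}
    - {"rot": [0.083, 0, 0], "translation": [0.0, -0.59, 0.473], "jaw": 0.07}
    - {"rot": [0.083, 0, 0], "translation": [0.0, -0.59, 0.473], "jaw": 0.07}
    - {"rot": [0.083, 0, 0], "translation": [0.0, -0.59, 0.473], "jaw": 0.07}
    - {"rot": [0.083, 0, 0], "translation": [0.0, -0.59, 0.473], "jaw": 0.07}
    - {"rot": [0.083, 0, 0], "translation": [0.0, -0.59, 0.473], "jaw": 0.07}
    - {"rot": [0.083, 0, 0], "translation": [0.0, -0.59, 0.473], "jaw": 0.07}
    - {"rot": [0.083, 0, 0], "translation": [0.0, -0.59, 0.473], "jaw": 0.07}
    - {"rot": [0.083, 0, 0], "translation": [0.0, -0.59, 0.473], "jaw": 0.07}
    - {"rot": [0.083, 0, 0], "translation": [0.0, -0.59, 0.473], "jaw": 0.07}

```text
t: 1.3
eef_pos: [0.4064, 0.0045, 0.2565]
tcp_rot: [-1.137, 1.57, -1.599]
wrist_force: [1.7, 0.7, -0.1]
finger_gap: 0.818
```

```bash
python3 - <<'E'
from h import *
move([.4527,-.1432,.16],63.5)
E
```

```text
t 1.3 pos [0.4064 0.0045 0.2565] jawdir 63.49461622655152 q [-0.5638  0.0581  0.4505  2.0916 -0.029   0.998   1.0099] F [ 1.666   0.6968 -0.1372] gap 0.8182104770118842
trans [ 0.0967 -0.1114  0.1073] rot [-0.0001  0.0004  0.0008] axes
 [[-0.      0.4463  0.8949]
 [-0.0009  0.8949 -0.4463]
 [-1.     -0.0008  0.0004]]
```

Request:
jog_arm:
  increments:
    - {"rot": [0, 0, 0], "translation": [0.05, -0.111, 0.107], "jaw": 0.07}
    - {"rot": [0, 0, 0], "translation": [0.05, -0.111, 0.107], "jaw": 0.07}
    - {"rot": [0, 0, 0], "translation": [0.097, -0.111, 0.107], "jaw": 0.07}
    - {"rot": [0, 0, 0], "translation": [0.097, -0.111, 0.107], "jaw": 0.07}
    - {"rot": [0, 0, 0], "translation": [0.097, -0.111, 0.107], "jaw": 0.07}
    - {"rot": [0, 0, 0], "translation": [0.097, -0.111, 0.107], "jaw": 0.07}
    - {"rot": [0, 0, 0], "translation": [0.097, -0.111, 0.107], "jaw": 0.07}

```text
t: 2.0
eef_pos: [0.4529, -0.1417, 0.1603]
tcp_rot: [-0.047, 1.57, -0.509]
wrist_force: [0.0, 1.2, 0.0]
finger_gap: 0.822
```

```bash
python3 - <<'E'
from h import *
move([.4527,-.1432,.05],63.5)
s=viewer.read_camera("side"); cv2.imwrite("pics/s1.png",cv2.resize(s[150:310,240:420],None,fx=3,fy=3,interpolation=cv2.INTER_CUBIC))
E
```

```text
t 2.0 pos [ 0.4529 -0.1417  0.1603] jawdir 63.558192124779055 q [-0.238   0.3303  0.545   2.0814 -0.2391  0.7887  1.5621] F [0.0052 1.1527 0.0057] gap 0.8215636623667213
trans [ 0.1103 -0.0014  0.0004] rot [0.001  0.0007 0.    ] axes
 [[ 0.0006  0.4453  0.8954]
 [-0.0004  0.8954 -0.4453]
 [-1.     -0.      0.0007]]
```

View pics/s1.png

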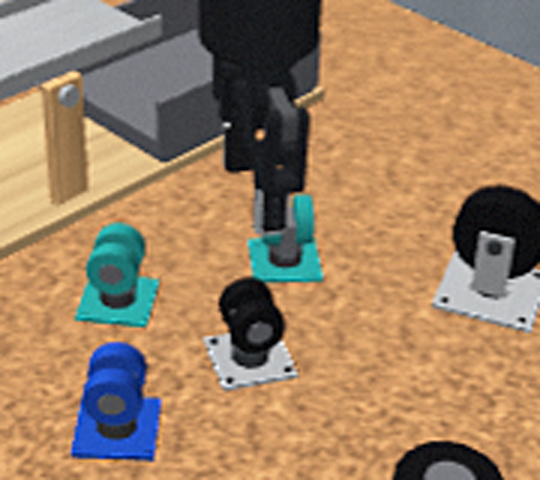

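The open jaws are above the steel-plate castor, at about (250,330) in the crop, lined up with its axle and clear of its neighbours. Next I descend and grip.

Request:
jog_arm:
  increments:
    - {"rot": [0, 0, 0], "translation": [0.04, -0.001, 0], "jaw": 0.07}
    - {"rot": [0, 0, 0], "translation": [0.08, -0.001, 0], "jaw": 0.07}
    - {"rot": [0, 0, 0], "translation": [0.11, -0.001, 0], "jaw": 0.07}
    - {"rot": [0, 0, 0], "translation": [0.11, -0.001, 0], "jaw": 0.07}
    - {"rot": [0, 0, 0], "translation": [0.11, -0.001, 0], "jaw": 0.03}
    - {"rot": [0, 0, 0], "translation": [0.11, -0.001, 0], "jaw": 0.03}
    - {"rot": [0, 0, 0], "translation": [0.11, -0.001, 0], "jaw": 0.03}
    - {"rot": [0, 0, 0], "translation": [0.11, -0.001, 0], "jaw": 0.03}
    - {"rot": [0, 0, 0], "translation": [0.11, -0.001, 0], "jaw": 0.03}
    - {"rot": [0, 0, 0], "translation": [0.11, -0.001, 0], "jaw": 0.03}
  grip_force: 40

```text
t: 3.05
eef_pos: [0.4542, -0.1424, 0.0526]
tcp_rot: [0.424, 1.566, -0.037]
wrist_force: [-1.9, 1.3, 7.8]
finger_gap: 0.466
```

```bash
python3 - <<'E'
from h import *
move([.4527,-.1432,.26],63.5)
E
```

```text
t 3.05 pos [ 0.4542 -0.1424  0.0526] jawdir 63.624429981414785 q [-0.1201  0.5134  0.4175  2.1654 -0.406   0.5316  1.713 ] F [-1.8627  1.3195  7.8163] gap 0.4655892137279796
trans [-0.2074 -0.001  -0.    ] rot [ 0.0022  0.0046 -0.0021] axes
 [[ 0.005   0.4443  0.8959]
 [-0.0002  0.8959 -0.4443]
 [-1.      0.0021  0.0046]]
```

Jaws stopped at 39.8 mm, matching the wheel width. Lifting.

Request:
jog_arm:
  increments:
    - {"rot": [0, 0, 0], "translation": [-0.03, 0, 0], "jaw": 0.03}
    - {"rot": [0, 0, 0], "translation": [-0.07, 0, 0], "jaw": 0.03}
    - {"rot": [0, 0, 0], "translation": [-0.11, 0, 0], "jaw": 0.03}
    - {"rot": [0, 0, 0], "translation": [-0.15, 0, 0], "jaw": 0.03}
    - {"rot": [0, 0, 0], "translation": [-0.19, 0, 0], "jaw": 0.03}
    - {"rot": [0, 0, 0], "translation": [-0.22, 0, 0], "jaw": 0.03}
    - {"rot": [0, 0, 0], "translation": [-0.22, 0, 0], "jaw": 0.03}

```text
t: 3.75
eef_pos: [0.455, -0.1432, 0.2776]
tcp_rot: [0.455, 1.557, -0.005]
wrist_force: [-0.5, -0.7, -1.3]
finger_gap: 0.463
```

```bash
python3 - <<'E'
from h import *
move([.526,.177,.26],92.1)
E
```

```text
t 3.75 pos [ 0.455  -0.1432  0.2776] jawdir 63.617080129123856 q [-0.3367  0.1688  0.6249  1.9359 -0.1174  1.0577  1.4481] F [-0.4624 -0.652  -1.2625] gap 0.46304573452944886
trans [ 0.0186  0.3183 -0.0789] rot [-0.4972  0.0139 -0.0029] axes
 [[ 0.014   0.4444  0.8957]
 [-0.0001  0.8958 -0.4444]
 [-0.9999  0.0062  0.0126]]
```

Request:
jog_arm:
  increments:
    - {"rot": [-0.05, 0.002, 0], "translation": [0.002, 0.035, -0.009], "jaw": 0.03}
    - {"rot": [-0.11, 0.004, 0], "translation": [0.004, 0.07, -0.017], "jaw": 0.03}
    - {"rot": [-0.17, 0.006, -0.001], "translation": [0.006, 0.106, -0.026], "jaw": 0.03}
    - {"rot": [-0.22, 0.008, -0.001], "translation": [0.008, 0.141, -0.035], "jaw": 0.03}
    - {"rot": [-0.28, 0.009, -0.001], "translation": [0.01, 0.177, -0.044], "jaw": 0.03}
    - {"rot": [-0.33, 0.01, -0.002], "translation": [0.012, 0.212, -0.053], "jaw": 0.03}
    - {"rot": [-0.39, 0.011, -0.002], "translation": [0.015, 0.248, -0.061], "jaw": 0.03}
    - {"rot": [-0.44, 0.012, -0.003], "translation": [0.017, 0.283, -0.07], "jaw": 0.03}
    - {"rot": [-0.48, 0.014, -0.003], "translation": [0.019, 0.308, -0.076], "jaw": 0.03}
    - {"rot": [-0.497, 0.014, -0.003], "translation": [0.019, 0.318, -0.079], "jaw": 0.03}
    - {"rot": [-0.497, 0.014, -0.003], "translation": [0.019, 0.318, -0.079], "jaw": 0.03}
    - {"rot": [-0.497, 0.014, -0.003], "translation": [0.019, 0.318, -0.079], "jaw": 0.03}

```text
t: 4.95
eef_pos: [0.5257, 0.1751, 0.2597]
tcp_rot: [-1.797, 1.57, -1.763]
wrist_force: [-0.4, -0.9, -0.8]
finger_gap: 0.462
```

```bash
python3 - <<'E'
from h import *
move([.526,.177,.181],92.1)
s=viewer.read_camera("side"); t=viewer.read_camera("top")
f=lambda im,x,y,w,h,k:cv2.resize(im[y:y+h,x:x+w],None,fx=k,fy=k,interpolation=cv2.INTER_CUBIC)
cv2.imwrite("pics/s2.png",np.hstack([f(s,180,90,180,130,3)[:390],f(t,180,85,65*1,130,3)]))
E
```

```text
t 4.95 pos [0.5257 0.1751 0.2597] jawdir 91.96189969213007 q [-0.6961  0.3217  0.3664  1.7658 -0.1279  1.0781  1.3189] F [-0.4037 -0.9115 -0.7582] gap 0.4621105397668055
trans [0.0787 0.002  0.0004] rot [-0.0024 -0.0002  0.0011] axes
 [[-0.0002 -0.0342  0.9994]
 [-0.0011  0.9994  0.0342]
 [-1.     -0.0011 -0.0002]]
```

View pics/s2.png

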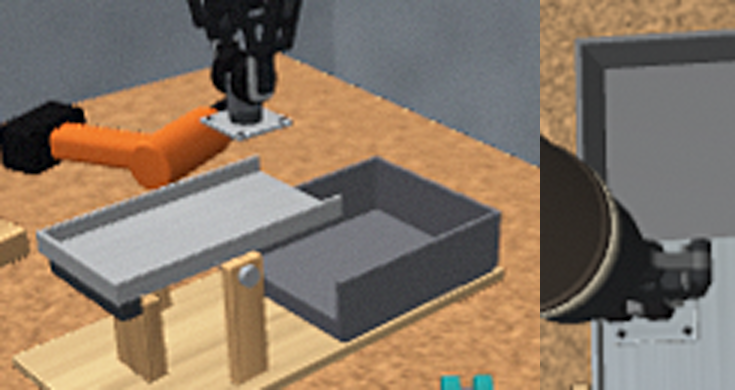

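The castor hangs level over the box-side half of the tray, with its plate at about (245,122) in the crop and no slip visible. I'll lower to about 1.5 mm above the floor.

Request:
jog_arm:
  increments:
    - {"rot": [-0.002, 0, 0.001], "translation": [0.02, 0.002, 0], "jaw": 0.03}
    - {"rot": [-0.002, 0, 0.001], "translation": [0.04, 0.002, 0], "jaw": 0.03}
    - {"rot": [-0.002, 0, 0.001], "translation": [0.055, 0.002, 0], "jaw": 0.03}
    - {"rot": [-0.002, 0, 0.001], "translation": [0.065, 0.002, 0], "jaw": 0.03}
    - {"rot": [-0.002, 0, 0.001], "translation": [0.072, 0.002, 0], "jaw": 0.03}
    - {"rot": [-0.002, 0, 0.001], "translation": [0.077, 0.002, 0], "jaw": 0.03}
    - {"rot": [-0.002, 0, 0.001], "translation": [0.08, 0.002, 0], "jaw": 0.03}
    - {"rot": [-0.002, 0, 0.001], "translation": [0.08, 0.002, 0], "jaw": 0.03}
    - {"rot": [-0.002, 0, 0.001], "translation": [0.08, 0.002, 0], "jaw": 0.03}

```text
t: 5.95
eef_pos: [0.526, 0.1768, 0.1802]
tcp_rot: [0.822, 1.57, 0.858]
wrist_force: [0.2, 0.1, -1.8]
finger_gap: 0.463
```

```bash
python3 - <<'E'
from h import *
move([.526,.177,.178],92.1)
s=viewer.read_camera("side")
cv2.imwrite("pics/s3.png",cv2.resize(s[110:210,185:305],None,fx=5,fy=5,interpolation=cv2.INTER_CUBIC))
E
```

```text
t 5.95 pos [0.526  0.1768 0.1802] jawdir 92.0321203582534 q [-0.6726  0.4065  0.3411  1.8619 -0.1701  0.9006  1.355 ] F [ 0.1622  0.0638 -1.8117] gap 0.46260618995413055
trans [0.0022 0.0002 0.    ] rot [-0.0012  0.0006 -0.0006] axes
 [[ 0.0005 -0.0355  0.9994]
 [ 0.0006  0.9994  0.0355]
 [-1.      0.0006  0.0006]]
```

View pics/s3.png

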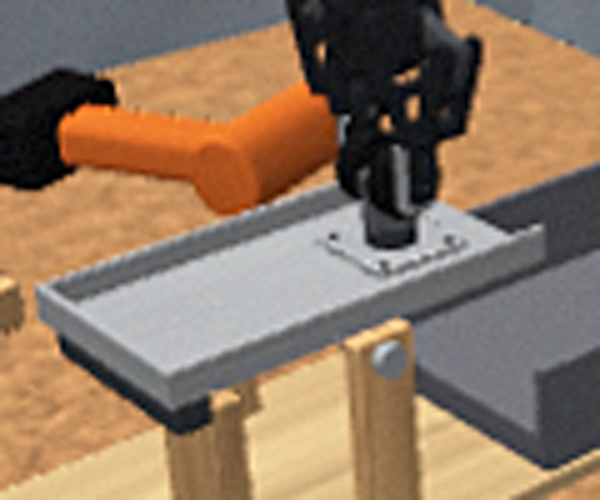

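The plate sits just above the tray floor, near (390,245) in the crop and well clear of the walls. The wrist still reads only the castor's weight. I'll lower another 2 mm, open part way, then retreat straight up.

Request:
jog_arm:
  increments:
    - {"rot": [0, 0, 0], "translation": [0.001, 0, 0], "jaw": 0.03}
    - {"rot": [0, 0, 0], "translation": [0.002, 0, 0], "jaw": 0.03}
    - {"rot": [0, 0, 0], "translation": [0.002, 0, 0], "jaw": 0.03}
    - {"rot": [0, 0, 0], "translation": [0.002, 0, 0], "jaw": 0.06}
    - {"rot": [0, 0, 0], "translation": [0.002, 0, 0], "jaw": 0.06}
    - {"rot": [0, 0, 0], "translation": [0.002, 0, 0], "jaw": 0.06}
    - {"rot": [0, 0, 0], "translation": [-0.01, 0, 0], "jaw": 0.06}
    - {"rot": [0, 0, 0], "translation": [-0.04, 0, 0], "jaw": 0.06}
    - {"rot": [0, 0, 0], "translation": [-0.08, 0, 0], "jaw": 0.06}
    - {"rot": [0, 0, 0], "translation": [-0.12, 0, 0], "jaw": 0.06}

```text
t: 7.0
eef_pos: [0.5257, 0.1764, 0.3024]
tcp_rot: [0.588, 1.57, 0.623]
wrist_force: [-0.6, 0.6, 0.0]
finger_gap: 0.701
```

```bash
python3 - <<'E'
from h import *
o=bot.observe();print(o["t"],o["eef_pos"],o["finger_gap"],o["wrist_force"])
s=viewer.read_camera("side")
cv2.imwrite("pics/s4.png",cv2.resize(s[90:220,180:360],None,fx=3,fy=3,interpolation=cv2.INTER_CUBIC))
E
```

```text
7.0 [0.5257 0.1764 0.3024] 0.7007669723254873 [-0.6062  0.6205  0.0424]
```

View pics/s4.png

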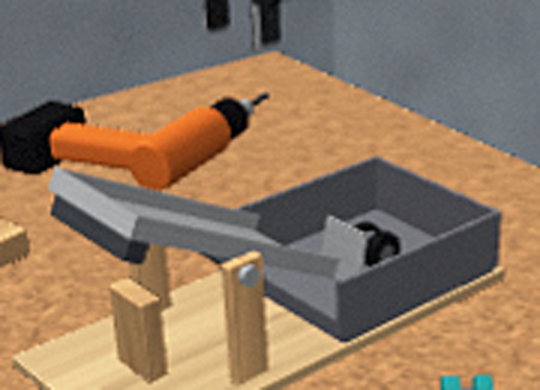

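The tray has tipped and the castor is in the box, lying on its wheels with the plate upright at about (345,235) in the crop. Next I wait for the tray to level.

Request:
jog_arm:
  increments:
    - {"rot": [0, 0, 0], "translation": [0, 0, 0], "jaw": 0.06}
    - {"rot": [0, 0, 0], "translation": [0, 0, 0], "jaw": 0.06}
    - {"rot": [0, 0, 0], "translation": [0, 0, 0], "jaw": 0.06}
    - {"rot": [0, 0, 0], "translation": [0, 0, 0], "jaw": 0.06}
    - {"rot": [0, 0, 0], "translation": [0, 0, 0], "jaw": 0.06}
    - {"rot": [0, 0, 0], "translation": [0, 0, 0], "jaw": 0.06}
    - {"rot": [0, 0, 0], "translation": [0, 0, 0], "jaw": 0.06}
    - {"rot": [0, 0, 0], "translation": [0, 0, 0], "jaw": 0.06}
    - {"rot": [0, 0, 0], "translation": [0, 0, 0], "jaw": 0.06}
    - {"rot": [0, 0, 0], "translation": [0, 0, 0], "jaw": 0.06}
    - {"rot": [0, 0, 0], "translation": [0, 0, 0], "jaw": 0.06}
    - {"rot": [0, 0, 0], "translation": [0, 0, 0], "jaw": 0.06}

```text
t: 8.25
eef_pos: [0.5285, 0.1771, 0.3094]
tcp_rot: [0.445, 1.56, 0.48]
wrist_force: [0.2, 0.1, 0.3]
finger_gap: 0.701
```

Request:
jog_arm:
  increments:
    - {"rot": [0, 0, 0], "translation": [0, 0, 0], "jaw": 0.06}
    - {"rot": [0, 0, 0], "translation": [0, 0, 0], "jaw": 0.06}
    - {"rot": [0, 0, 0], "translation": [0, 0, 0], "jaw": 0.06}
    - {"rot": [0, 0, 0], "translation": [0, 0, 0], "jaw": 0.06}
    - {"rot": [0, 0, 0], "translation": [0, 0, 0], "jaw": 0.06}
    - {"rot": [0, 0, 0], "translation": [0, 0, 0], "jaw": 0.06}
    - {"rot": [0, 0, 0], "translation": [0, 0, 0], "jaw": 0.06}
    - {"rot": [0, 0, 0], "translation": [0, 0, 0], "jaw": 0.06}
    - {"rot": [0, 0, 0], "translation": [0, 0, 0], "jaw": 0.06}
    - {"rot": [0, 0, 0], "translation": [0, 0, 0], "jaw": 0.06}
    - {"rot": [0, 0, 0], "translation": [0, 0, 0], "jaw": 0.06}
    - {"rot": [0, 0, 0], "translation": [0, 0, 0], "jaw": 0.06}

```text
t: 9.45
eef_pos: [0.5284, 0.1771, 0.3094]
tcp_rot: [0.448, 1.56, 0.483]
wrist_force: [1.1, 0.4, -0.1]
finger_gap: 0.701
```

```bash
python3 - <<'E'
from h import *
s=viewer.read_camera("side")
cv2.imwrite("pics/s5.png",cv2.resize(s[90:290,180:440],None,fx=3,fy=3,interpolation=cv2.INTER_CUBIC))
E
```

```text
(no output)
```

View pics/s5.png

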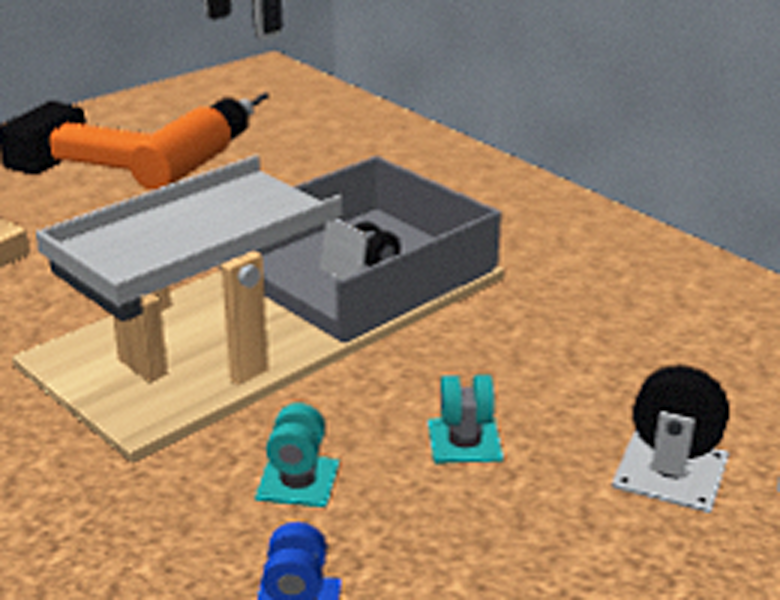

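```bash
python3 - <<'E'
from h import *
a=np.radians(2.1); 
for z in (.035,.045):
    P=onz("side",180+345/3,90+248/3,z)[:2]-[.461,.176]
    print(z, P@[np.cos(a),np.sin(a)]-.195, P@[-np.sin(a),np.cos(a)])
t=viewer.read_camera("top"); cv2.imwrite("pics/t6.png",cv2.resize(t[85:285,180:290],None,fx=3,fy=3,interpolation=cv2.INTER_CUBIC))
E
```

```text
0.035 -0.00587802302952567 0.013131584547628316
0.045 -0.018036643576821165 -0.0009702376647690312
```

View pics/t6.png

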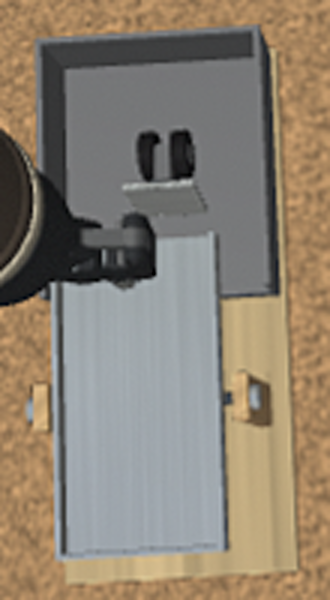

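The top view shows the castor near the middle of the box, with wheels at about (165,153) and plate at about (165,197) in the crop. It is clear of the tray, the tray is level, and the gripper is well above everything. Handing in.

```bash
python3 -c "
from station import bot
print(bot.finish_job())"
```

```text
the job is handed in; nothing more can be done
None
```

The small steel-plate castor is in the kit box, and I handed the job in at about 9.5 s of the 38 s allowed. I gripped it by its wheels, set it on its plate about 65 mm from the pivot on the box side, and let go. Its weight tipped the tray and it slid in.

- **Castor:** in the last pictures it lies on its side in the box, with its origin about 6–18 mm from the box centre and clear of the tray.
- **Tray:** it is empty and looks level again.
- **Big castor:** it looks untouched in the pictures; I did not measure its position again.
- **Gripper:** it stands about 0.13 m above the placing height, touching nothing, with wrist force near 1 N.

The start of the tipping happened during the release and retreat move, so I only saw its result: tray tipped, castor in the box. No check failed or disagreed. The hand-in gives no verdict.

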